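# Set the keyed locating pin in a tilting angle fixture

## Task

Set up the tilting angle fixture for the next job: push the slot's dust cover up the slope, clear of the slot, then take the red-handled locating pin out of the rack and seat it in the blind hole of the slide bar under the slot, which you find by sliding the pin's tip along the slot until it drops in. Push it fully home and let go: handle in line with the slot so that the key under the collar enters it, collar flush on the slanted face. Leave the black-handled pin in the rack and do not disturb the things lying about.

Things in the scene. Friction and masses are not known exactly. Their poses are not given: they have to be found in the camera images.
- fixture_base: fixed base of the angle fixture, 180 x 250 mm, origin at the centre of its underside; 150 mm to each side (y) with clamp knobs, at most 150 mm high. Its table, a light metal plate 150 x 230 mm, is hinged at the edge nearer the robot and fixed at 22 to 33 degrees, rising away from the robot. A nut runner hangs near its right, 0.55 m ahead of and 0.26 m right of the robot's base: keep clear
- slot_mid (a point): middle of the slot in the table, on its upper face. Axes: x up the slope, y along the slot, z out of the face, square to it. The slot is 24 mm wide (x), 100 mm long (y) with clipped corners, and 8 mm deep. A steel ledge stands 9 mm above the face, 72 mm down the slope from here; guides 5 mm high stand at y = -61 and +61 mm
- slot_floor (a point): middle of the slot's floor, 8 mm below the face, axes as slot_mid. The floor is the dark top of a slide bar that stays clamped. The bar has one round blind hole, 17.8 mm wide and 26.5 mm deep below this floor, on the slot's centre line, anywhere from y = -30 to y = +30 mm; elsewhere the floor is plain
- cover_tab (a point): centre of the upright tab of the slot's dust cover, axes as slot_mid. The cover is a sheet steel slide lying on the face, 34 x 116 x 3 mm, and hides the slot when shut; the yellow tab along its lower edge is 70 mm long (y), 2.5 mm thick (x) and stands from the face to 13 mm above it. It is pushed up the slope (+x) by the tab, with about 3 to 5 N
- slot_cover (a joint): travel of the dust cover up the slope, m: 0 shut, 0.048 at its stop, stays where it is left. The pin's collar clears it from 0.040 on
- red_pin_handle (a point): centre of the handle of the red-handled locating pin, a loose steel T-pin 86 mm tall, about 0.2 kg. Pin axes: z along the pin from tip to handle, y along the handle. The handle is a red bar 66 mm long (y), 15 mm thick (x), 24 mm tall (z), its centre 74 mm from the tip. It starts upright in the rack, resting on its key, the handle turned any way
- red_pin_tip (a point): centre of the red-handled pin's tip, axes as its handle. From the tip up: shank 26 mm long, 16 mm thick, its first 8 mm tapered from 8 mm; key 7 mm tall, 20 mm wide (x), 30 mm long (y); collar 42 mm wide, 7 mm thick; neck 16 mm thick (a 21 mm ring at its top), 22 mm long, up to the handle
- red_pin_collar (a point): centre of the underside of the red-handled pin's collar, 33 mm from the tip, axes as its handle. With the key along the slot the pin goes in until the collar lies on the face
- black_pin_handle (a point): centre of the handle of the black-handled pin, which is the same but for its 21 mm thick shank that does not fit the hole; to be left in the rack
- pin_rack: plywood block 66 x 190 x 44 mm, fixed, origin at the centre of its underside; two round sockets, 23 mm wide, at y = -52 and +52 mm, one for each pin, either way round
- oil_bottle: small green oil bottle, 38 mm wide and 89 mm tall, standing; origin at the centre of its underside
- white_nut: white plastic collar nut, 55 mm wide and 36 mm tall; origin at the centre of its underside
- hex_keys: folding hex keys in a red holder, 27 x 100 x 20 mm, lying along its y; origin at the centre of its underside
- caliper: caliper lying flat, 82 x 270 x 16 mm, its beam along y; origin at the centre of its underside
- deburrer: red pen-shaped deburring tool lying flat along its y, 17 x 100 x 17 mm; origin at the centre of its underside
Things that resemble listed ones, but are neither listed nor needed, are in the scene too. What is shaped like the part that bears red_pin_handle but orange or purple is not meant.

How it is judged:
By the outcome, as a careful person would: the job done as asked, in the order asked, and still so for the second after the job is handed in, with the robot touching nothing.
It also fails if it takes over 58 s, if anything falls off the work surface, if the arm or the gripper's body presses on something with over 40 N, if the wrist force passes 120 N, or if a joint passes its speed limit or range.

## Robot

A 6-joint arm with a two-finger parallel gripper is mounted at the origin on a cart in front of the work surface, level with it; the furniture and walls round the work are solid. World frame = base frame: x ahead of the robot, y to its left, z up, the work surface at z = 0. Lengths are in mm, angles in rad, forces in N, time in s.
With the tool pointing down it reaches from about 200 to 875 mm from the base axis. Payload 3.4 kg.
Tool frame: the origin (TCP) lies midway between the tips of the shut fingers; the grasp point (between the pads) lies 19 mm behind it; z points along the fingers, y is the direction in which the jaws open and shut (so a half turn about z gives the same grasp; the last joint's range is limited). The gripper opens to 94 mm and grips with 3 to 60 N. Pads are 16 mm wide; open, the fingers measure 119 mm over their backs; the gripper's body (75 mm by 177 mm) begins 78 mm behind the grasp point.
Start: joints at [-1.351, 0.276, 1.505, -0, 1.361, -0.121], TCP at [192.189, -541.967, 205.493] pointing down, gripper open.
Joint ranges: [-2.89, 2.89], [-0.75, 2.08], [0.22, 2.7], [-1.18, 4.32], [0.11, 2.71], [-2.7, 2.7]. Speed limits (rad/s): [2.57, 2.57, 3.14, 3.14, 3.14, 3.14].

## Interface

Orientations are given as a 3x3 rotation matrix whose columns are the frame's x, y, z axes.
In Python, from cell import ctrl, kin, telemetry, cams, look_for gives the robot as it stands. The module is installed in compiled form; this text tells all that it offers. Calls block until the motion is done:
- ctrl.move_pose(position, orientation): joint-space move of the TCP to a pose.
- ctrl.move_linear(position, vel=150, frame=None, guard=None): straight line of the TCP; frame=None keeps the orientation; vel is the mean speed in mm/s. With guard (N) it stops when the force on the tool has changed by that much, and returns True; else False.
- ctrl.move_j(angles): joint-space move.
- ctrl.move_gripper(opening): finger opening in mm; the grip force is fixed at half the most; returns when the fingers have stopped.
- ctrl.pause(seconds).
- kin.inverse_kinematics(position, orientation): joint angles nearest the present ones, or None.
- telemetry.sense(): the state.
- cams.camera(name): name is "side" or "top"; returns the picture (384x512x3 uint8, red, green, blue); there is no depth.
- cams.get_calibration(name): a dict with "intrinsics" (3x3 intrinsics, pixels), "T" (4x4, takes a point from camera to world coordinates). Camera axes: x right, y down, z forward; pixel columns grow to the right and rows downward; lengths in mm; the calibration is good to about 2 mm. A picture is of the moment at which its call begins. get_calibration takes no time and is no camera call.
A pose or a line that the arm cannot do raises ctrl.PlanningError and nothing moves.
- ctrl.job_done(): hands the job in, once; it reports no verdict.
Trained networks look in the newest picture that a camera, given by its name, has taken for a name from the list of things; names that differ only in an ending like _2 or _b are one class to them, and where a whole thing is asked for, a point or a joint stands for the part that bears it (a point fixed in the world has none). Each returns a list of dicts, best first, with "p" (0 to 1); they miss things now and then, are a little off and sometimes report something else, mostly with a low value. They report only what shows in the picture. A call takes as long as a camera call. They do not tell look-alikes from the thing itself.
- look_for(thing, camera): "position" ([row, column] in pixels, amid what is visible of it).
The state is a dict: "time": time; "joints": joint angles; "qvel": joint speeds; "effort": joint torques, N m; "tcp_pos": TCP position; "tool_rot": TCP orientation; "contact_force": force on the tool from outside, world axes, zero at the start; "torque": the same for the moment, N m; "gripper_width": finger opening in mm.
Only numpy, scipy, OpenCV 4.12 (cv2) and the standard library are available. Lean on these libraries where they do the work, as an engineer would, in place of code of your own. Each camera call takes 0.05 s, during which the arm holds its last target.

## Working session

There is one attempt and no reset: what is moved stays moved. The work goes in short steps, each a Python script; the robot and the scene stay as the last script left them, time stands still between calls to the robot, and variables do not carry over. Pictures are saved under pics/ and viewed, and the job is handed in when it is done.

```bash
mkdir -p pics; ls
python3 - <<'E'
from cell import ctrl,kin,telemetry,cams,look_for
import cv2,numpy as np
for n in ["side","top"]:
    im=cams.camera(n); cv2.imwrite(f"pics/{n}0.png",cv2.resize(im[:,:,::-1],(800,600),interpolation=cv2.INTER_CUBIC))
    np.save(f"pics/{n}0.npy",im)
    c=cams.get_calibration(n); print(n,c["intrinsics"].round(1).tolist(),c["T"].round(3).tolist())
    for t in ["cover_tab","red_pin_handle","black_pin_handle","pin_rack","fixture_base"]:
        print(t,[(np.round(d["position"]).tolist(),round(d["p"],2)) for d in look_for(t,n)][:5])
s=telemetry.sense(); print(s["time"],s["contact_force"])
E
```

```text
pics
side [[394.4, 0.0, 252.3], [0.0, 394.4, 191.1], [0.0, 0.0, 1.0]] [[-1.0, -0.015, -0.006, 570.465], [-0.003, 0.536, -0.844, 1101.581], [0.015, -0.844, -0.536, 678.082], [0.0, 0.0, 0.0, 1.0]]
cover_tab [([159.0, 242.0], 0.75)]
red_pin_handle [([216.0, 225.0], 0.85), ([272.0, 349.0], 0.66), ([238.0, 285.0], 0.64), ([239.0, 232.0], 0.59)]
black_pin_handle [([219.0, 282.0], 0.57), ([160.0, 243.0], 0.44)]
pin_rack [([262.0, 282.0], 0.61)]
fixture_base [([179.0, 241.0], 0.89), ([225.0, 194.0], 0.22)]
top [[486.3, 0.0, 253.3], [0.0, 486.3, 193.3], [0.0, 0.0, 1.0]] [[-0.024, -0.981, 0.195, 321.985], [-1.0, 0.023, -0.007, 190.573], [0.002, -0.195, -0.981, 1193.356], [0.0, 0.0, 0.0, 1.0]]
cover_tab [([168.0, 331.0], 0.95)]
red_pin_handle [([170.0, 190.0], 0.82), ([277.0, 142.0], 0.77), ([162.0, 235.0], 0.76), ([218.0, 178.0], 0.75)]
black_pin_handle [([222.0, 221.0], 0.62)]
pin_rack [([229.0, 200.0], 0.64)]
fixture_base [([169.0, 326.0], 0.56)]
0.6 [ 0.23039689  0.08569087 -1.04689644]
```

View pics/side0.png

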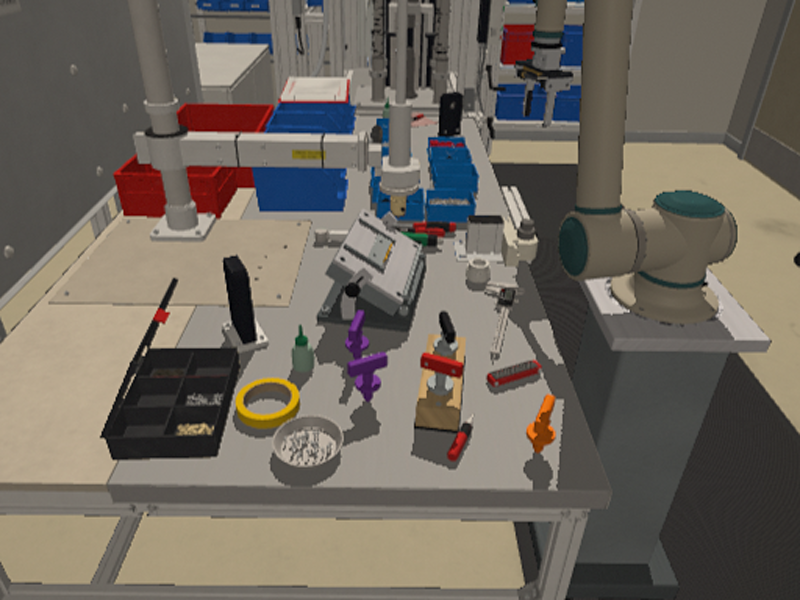

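View pics/top0.png

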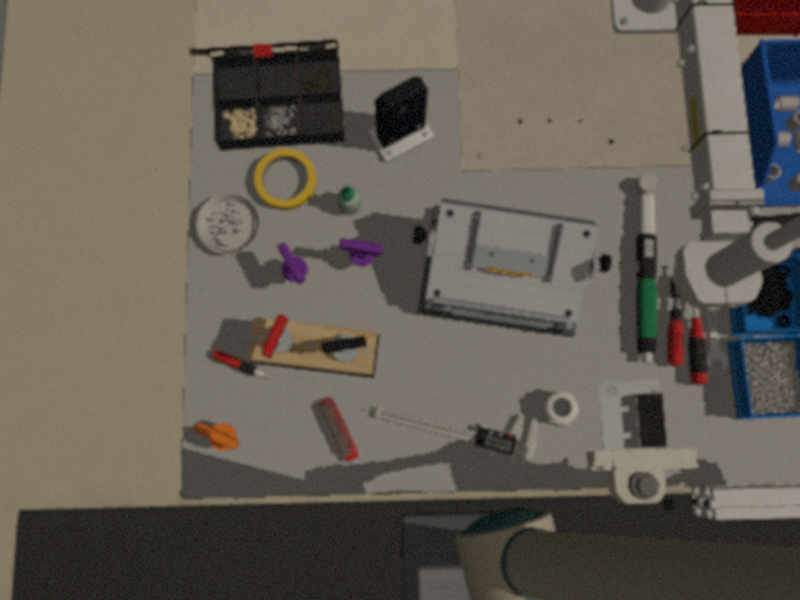

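Run:
```python
import cv2,numpy as np
a=np.load("pics/top0.npy");b=np.load("pics/side0.npy")
def crop(im,r0,r1,c0,c1,s): return cv2.resize(im[r0:r1,c0:c1,::-1],None,fx=s,fy=s,interpolation=cv2.INTER_CUBIC)
cv2.imwrite("pics/ct_rack.png",crop(a,140,300,120,260,3.7))
cv2.imwrite("pics/ct_fix.png",crop(a,100,240,240,400,5))
cv2.imwrite("pics/cs_rack.png",crop(b,190,310,200,360,5))
cv2.imwrite("pics/cs_fix.png",crop(b,110,230,170,330,5))
```

```text
(no output)
```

View pics/ct_rack.png

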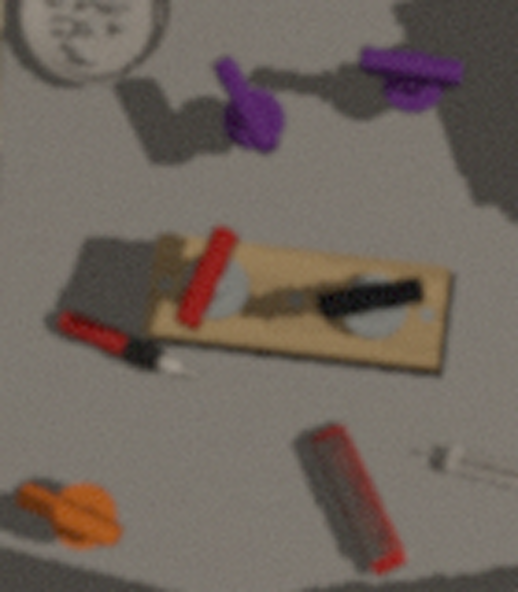

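View pics/ct_fix.png

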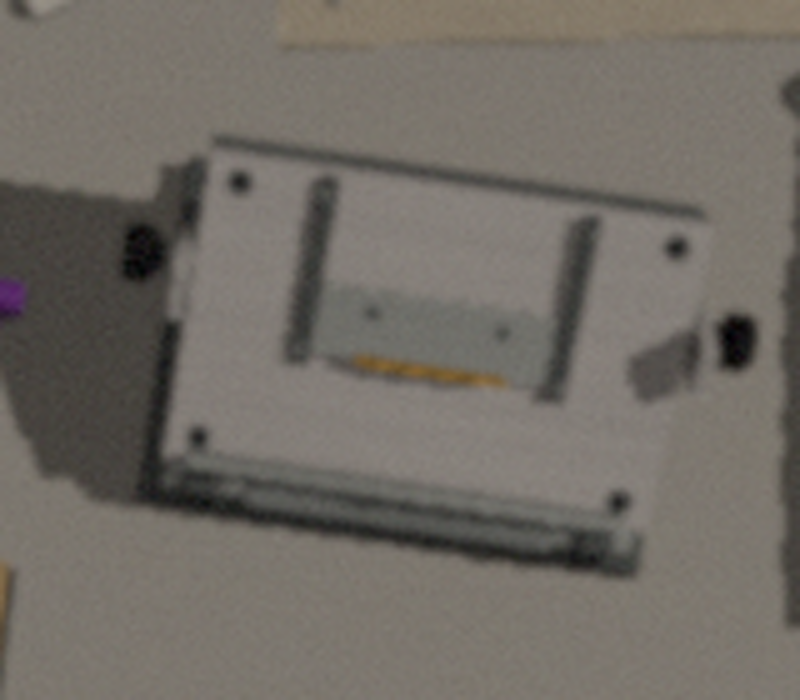

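View pics/cs_rack.png

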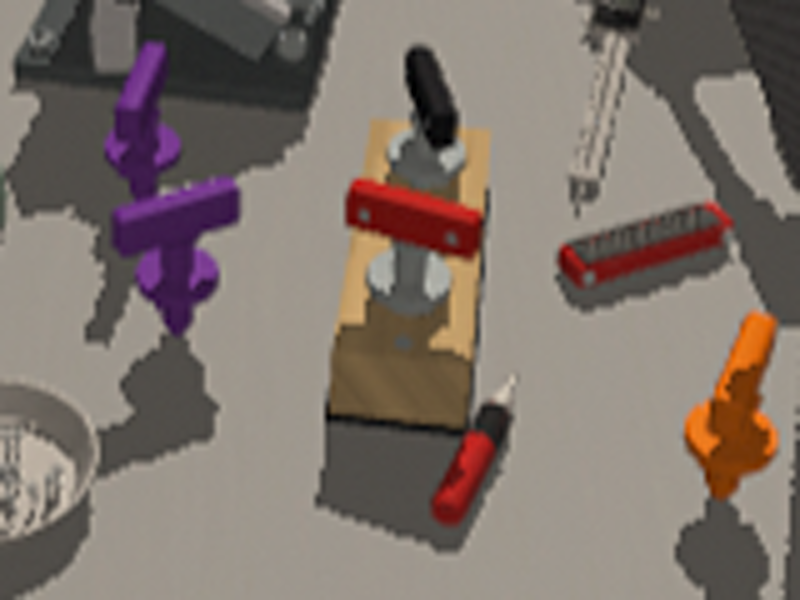

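View pics/cs_fix.png

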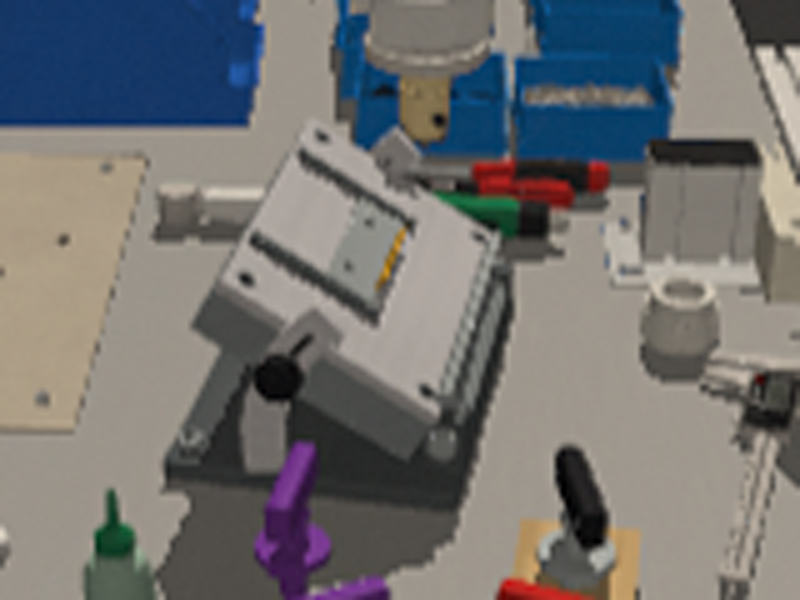

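Candidates for the red pin: the red T-handle in the rack (top [218,178], side [238,285]) is the only steel pin with a red handle. Two purple ones (top [170,190], [162,235]) and the orange one (top [277,142]) are look-alikes, and the red hex keys and deburrer have other shapes. The crop confirms the red bar on a steel collar at the rack's left end, with the black one in the right socket. Now triangulating.

```bash
cat > h.py <<'E'
import numpy as np,cv2
from cell import ctrl,kin,telemetry,cams,look_for
from scipy.optimize import least_squares
C={n:cams.get_calibration(n) for n in("side","top")}
def proj(n,P):
    T=C[n]["T"];K=C[n]["intrinsics"];P=np.atleast_2d(P)
    q=(P-T[:3,3])@T[:3,:3]; q=q@K.T; return q[:,:2]/q[:,2:]
def ray(n,px):
    T=C[n]["T"];K=C[n]["intrinsics"]; d=T[:3,:3]@np.linalg.inv(K)@np.array([px[0],px[1],1.]); return T[:3,3],d/np.linalg.norm(d)
def onz(n,px,z): o,d=ray(n,px); return o+d*(z-o[2])/d[2]
def tri(pt,ps):
    A=np.zeros((3,3));b=np.zeros(3);
    for n,p in(("top",pt),("side",ps)):
        o,d=ray(n,p);M=np.eye(3)-np.outer(d,d);A+=M;b+=M@o
    X=np.linalg.solve(A,b); return X, max(np.abs(proj("top",X)[0]-pt).max(),np.abs(proj("side",X)[0]-ps).max())
E
cat > g.py <<'E'
from h import *
T=lambda x,y:np.array([240+x/5,100+y/5]); S=lambda x,y:np.array([170+x/5,110+y/5])
pts={"UL":(T(240,182),S(246,279)),"UR":(T(677,247),S(322,136)),"LL":(T(198,437),S(427,390)),"LR":(T(618,501),S(487,237)),
"tabL":(T(353,359),S(382,285)),"tabR":(T(506,381),S(404,232)),"gLlo":(T(296,358),S(375,320)),"gLup":(T(325,182),S(256,238)),"gRlo":(T(550,400),S(410,222)),"gRup":(T(585,220),S(304,157))}
X={}
for k,(a,b) in pts.items(): X[k],e=tri(a,b); print(k,X[k].round(1),round(e,2))
R=lambda x,y:np.array([120+x/3.7,140+y/3.7]); Q=lambda x,y:np.array([200+x/5,190+y/5])
for k,a,b in [("h_top",(227,237),(352,205)),("h_bot",(189,317),(478,237)),("hc",(208,277),(414,216))]:
    x,e=tri(R(*a),Q(*b)); print(k,x.round(1),round(e,2), onz("top",R(*a),100).round(1), onz("side",Q(*b),92).round(1))
p=np.array([X[k] for k in("UL","UR","LL","LR")])
u=(p[0]+p[1]-p[2]-p[3])/2; v=(p[0]+p[2]-p[1]-p[3])/2
print("u",np.linalg.norm(u),u/np.linalg.norm(u),"v",np.linalg.norm(v),v/np.linalg.norm(v)); n=np.cross(u,v);n/=np.linalg.norm(n);print("n",n,np.degrees(np.arccos(n[2])),"yaw",np.degrees(np.arctan2(n[1],-n[0])),np.degrees(np.arctan2(-v[0],v[1])),"c",p.mean(0), "planar",(p-p.mean(0))@n)
E
python3 g.py
```

```text
UL [662.3 101.1 128.9] 0.76
UR [626.7 -96.3 129.1] 0.79
LL [556.7 120.6  67.3] 0.74
LR [518.5 -75.4  67.4] 1.89
tabL [585.   49.5  97.9] 0.98
tabR [572.4 -20.6  98.1] 1.15
gLlo [588.6  74.8  87.8] 0.94
gLup [659.1  63.1 135.8] 0.81
gRlo [566.3 -41.8  93.7] 0.12
gRup [637.6 -53.9 134. ] 1.35
h_top [520.2 349.6  87.9] 0.06 [518.2 347.9 100. ] [520.4 354.9  92. ]
h_bot [466.  373.5  89.8] 1.96 [469.1 370.9 100. ] [462.1 377.8  92. ]
hc [493.  361.1  91.3] 0.84 [493.5 359.4 100. ] [491.2 362.7  92. ]
u 125.06312625986367 [ 0.85490034 -0.16170585  0.49294688] v 200.1341097086082 [ 1.84681062e-01  9.82798176e-01 -8.06247559e-04]
n [-0.48433742  0.09172731  0.8700594 ] 29.534456886157805 yaw 10.724075940791943 -10.642541686101719 c [591.06451777  12.50423184  98.15174725] planar [ 0.32454532 -0.32454532 -0.32454532  0.32454532]
```

```bash
cat > fit.py <<'E'
import io,contextlib
with contextlib.redirect_stdout(io.StringIO()):
    from g import *
def frame(yaw,tilt):
    c,s=np.cos,np.sin
    Rz=np.array([[c(yaw),-s(yaw),0],[s(yaw),c(yaw),0],[0,0,1]]); Ry=np.array([[c(tilt),0,-s(tilt)],[0,1,0],[s(tilt),0,c(tilt)]])
    return Rz@Ry
# params: slot_mid pos, yaw,tilt, xs = x of screw centre in slot frame
keys=["UL","UR","LL","LR","tabL","tabR"]
def model(q):
    F=frame(q[3],q[4]); xs=q[5]
    L=np.array([[xs+62.5,100,0],[xs+62.5,-100,0],[xs-62.5,100,0],[xs-62.5,-100,0],[-15.75,35,12],[-15.75,-35,12]])
    return q[:3]+L@F.T
def res(q):
    P=model(q); r=[]
    # per-camera small shift allowed (calibration)
    for i,k in enumerate(keys):
        r+=list(proj("top",P[i])[0]-pts[k][0]-q[6:8]); r+=list(proj("side",P[i])[0]-pts[k][1]-q[8:10])
    return np.r_[r,(q[6:10])/1.0*1.0]
q0=np.array([590,12,98,-.186,.515,0,0,0,0,0.])
s=least_squares(res,q0)
if __name__=="__main__":
    print(s.x.round(3),np.degrees(s.x[3:5]),s.fun.round(1))
    F=frame(s.x[3],s.x[4]);o=s.x[:3]
    for n in("top","side"):
        im=np.load(f"pics/{n}0.npy")[:,:,::-1].copy();k=4
        r0,c0,h,w=(110,250,125,150) if n=="top" else (110,170,120,160)
        im=cv2.resize(im[r0:r0+h,c0:c0+w],None,fx=k,fy=k,interpolation=cv2.INTER_CUBIC)
        sh=s.x[6:8] if n=="top" else s.x[8:10]
        def poly(L,col):
            p=proj(n,o+np.array(L,float)@F.T)-sh; p=((p-[c0,r0]+.5)*k).astype(int); cv2.polylines(im,[p.reshape(-1,1,2)],True,col,1)
        poly([[-12,-50,0],[12,-50,0],[12,50,0],[-12,50,0]],(0,0,255))
        poly([[-17,-58,3],[17,-58,3],[17,58,3],[-17,58,3]],(255,0,0))
        poly([[-15.7,-35,0],[-15.7,-35,13],[-15.7,35,13],[-15.7,35,0]],(0,255,0))
        poly([[-72,-100,9],[-72,100,9]],(255,0,255)); xs=s.x[5]
        poly([[xs-75,-115,0],[xs+75,-115,0],[xs+75,115,0],[xs-75,115,0]],(255,255,0))
        for y in(-61,61): poly([[-17,y,5],[60,y,5]],(0,255,255))
        cv2.imwrite(f"pics/ov_{n}.png",im)
E
python3 fit.py
```

```text
[ 5.97473e+02  1.12730e+01  9.95030e+01 -1.83000e-01  5.24000e-01
 -5.91300e+00 -8.20000e-02  6.09000e-01 -8.41000e-01 -2.78000e-01] [-10.47483632  30.01839705] [ 0.1 -0.3 -0.2  0.3 -0.3  0.   0.1  0.5  0.   0.   0.   0.6 -0.1  0.4
 -1.2  0.3  0.3  0.1  0.3 -1.2 -0.2  0.4  0.2 -0.9 -0.1  0.6 -0.8 -0.3]
```

View pics/ov_top.png

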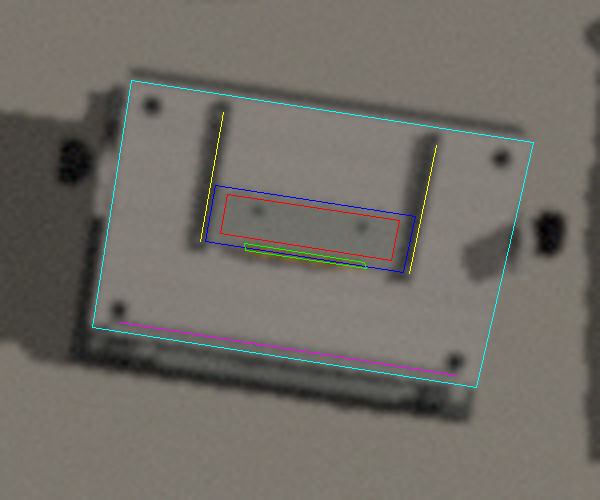

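View pics/ov_side.png

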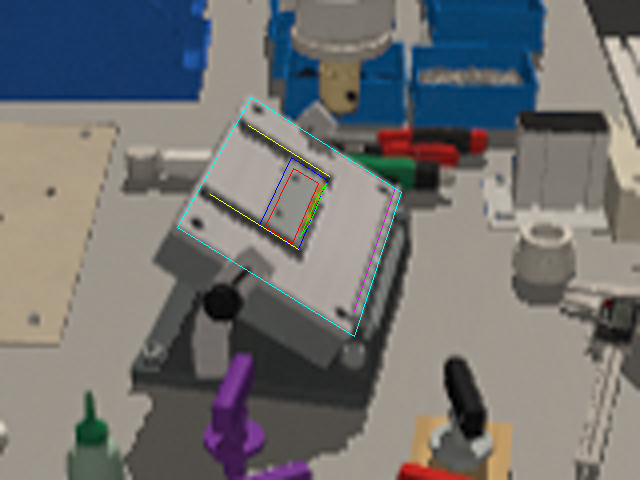

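```bash
cat >> h.py <<'E'
def frame(yaw,tilt):
    c,s=np.cos,np.sin
    Rz=np.array([[c(yaw),-s(yaw),0],[s(yaw),c(yaw),0],[0,0,1]]); Ry=np.array([[c(tilt),0,-s(tilt)],[0,1,0],[s(tilt),0,c(tilt)]])
    return Rz@Ry
O=np.array([597.5,11.3,99.5]);F=frame(-0.185,0.52)
W=lambda x,y,z:O+F@np.array([x,y,z],float)
def toolR(yaxis,zaxis):
    z=zaxis/np.linalg.norm(zaxis);y=yaxis-z*(yaxis@z);y/=np.linalg.norm(y);return np.column_stack([np.cross(y,z),y,z])
RP={s:toolR(s*F[:,1],-F[:,2]) for s in(1,-1)}   # jaws along slot
RI={s:toolR(s*F[:,0],-F[:,2]) for s in(1,-1)}   # jaws up slope (insertion)
E
python3 - <<'E'
from h import *
print(telemetry.sense()["tool_rot"].round(2).tolist(),telemetry.sense()["gripper_width"])
f=lambda q:None if q is None else np.round(q,2).tolist()
for s in(1,-1):
    print("push",s,[f(kin.inverse_kinematics(W(*p),RP[s])) for p in((-42,0,40),(-42,0,0),(30,0,5))])
    print("ins",s,[f(kin.inverse_kinematics(W(0,y,z),RI[s])) for y,z in((-30,80),(30,80),(-30,30),(30,30))])
    hd=np.array([.905,-.425,0]); 
    print("rack",s,f(kin.inverse_kinematics([493,361,82],toolR(s*np.cross([0,0,1],hd),np.array([0,0,-1.])))))
E
```

```text
[[0.94, 0.33, 0.0], [0.33, -0.94, -0.0], [-0.0, 0.0, -1.0]] 93.93497519837186
push 1 [[-0.03, 0.09, 2.16, -0.2, 0.38, -1.25], [-0.04, 0.18, 2.17, -0.25, 0.28, -1.2], [-0.06, 0.19, 2.01, -0.15, 0.43, -1.33]]
ins 1 [[-0.12, 0.03, 2.05, -0.06, 0.54, 0.1], [0.04, 0.06, 2.02, -0.21, 0.56, 0.37], [-0.13, 0.12, 2.08, -0.07, 0.42, 0.11], [0.02, 0.15, 2.05, -0.24, 0.45, 0.4]]
rack 1 [0.52, 0.42, 1.61, -0.0, 1.11, -0.61]
push -1 [[-0.03, 0.09, 2.16, -0.2, 0.38, 1.89], [-0.04, 0.18, 2.17, -0.25, 0.28, 1.94], [-0.06, 0.19, 2.01, -0.15, 0.43, 1.81]]
ins -1 [None, None, None, None]
rack -1 [0.52, 0.42, 1.61, -0.0, 1.11, 2.53]
```

Run:
```python
from h import *
t=lambda:round(telemetry.sense()["time"],2)
D=toolR(np.array([0,1.,0]),np.array([0,0,-1.]))
ctrl.move_gripper(0)
ctrl.move_pose([270,-260,330],telemetry.sense()["tool_rot"]);print(t())
ctrl.move_pose([350,0,330],D);print(t())
ctrl.move_pose(W(-42,0,45),RP[1]);print(t(),telemetry.sense()["contact_force"].round(1))
ctrl.move_linear(W(-42,0,12),vel=80)
print(ctrl.move_linear(W(-42,0,-8),vel=20,guard=4));s=telemetry.sense()
print(t(),(F.T@(s["tcp_pos"]-O)).round(2),(F.T@s["contact_force"]).round(1))
```

```text
3.23
5.01
6.13 [-0.2 -0.5  0.4]
True
7.28 [-41.85   0.05   2.85] [-0.3  0.2  5.5]
```

```bash
sed -i 's/^O=np.array.*/F=frame(-0.185,0.52);O=np.array([597.5,11.3,99.5])+2.8*F[:,2]/; ' h.py
python3 - <<'E'
from h import *
def st(l):
    s=telemetry.sense();print(l,round(s["time"],2),(F.T@(s["tcp_pos"]-O)).round(2),(F.T@s["contact_force"]).round(1))
ctrl.move_linear(W(-42,0,4.5),vel=40);st("up")
print(ctrl.move_linear(W(-8,0,4.5),vel=35,guard=2.5));st("tab")
x=(F.T@(telemetry.sense()["tcp_pos"]-O))[0]
print(ctrl.move_linear(W(x+54,0,4.5),vel=45,guard=16));st("end")
im=cams.camera("side");cv2.imwrite("pics/s1.png",cv2.resize(im[110:230,170:330,::-1],None,fx=5,fy=5,interpolation=cv2.INTER_CUBIC))
E
```

```text
up 7.54 [-4.195e+01  2.000e-02  4.580e+00] [ 0.8  0.3 -0. ]
True
tab 8.12 [-26.13  -0.14   4.23] [ 0.4  0.3 -0.5]
True
end 9.2 [14.75 -0.77  3.63] [-0.1  0.8  0.1]
```

View pics/s1.png

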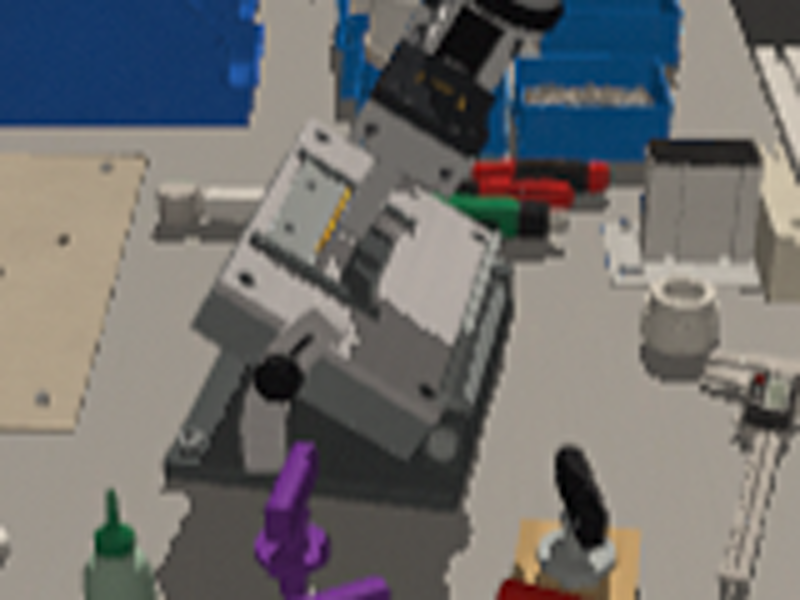

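Run:
```python
from h import *
def st(l):
    s=telemetry.sense();print(l,round(s["time"],2),(F.T@(s["tcp_pos"]-O)).round(2),(F.T@s["contact_force"]).round(1))
for i in range(4):
    x=(F.T@(telemetry.sense()["tcp_pos"]-O))[0]
    g=ctrl.move_linear(W(x+4,0,4.5),vel=20,guard=14);st(("p",g))
im=cams.camera("side");cv2.imwrite("pics/s2.png",cv2.resize(im[110:230,170:330,::-1],None,fx=5,fy=5,interpolation=cv2.INTER_CUBIC))
im=cams.camera("top");cv2.imwrite("pics/t2.png",cv2.resize(im[100:240,240:400,::-1],None,fx=5,fy=5,interpolation=cv2.INTER_CUBIC))
```

```text
('p', False) 9.66 [15.49 -0.51  3.94] [-5.6 -2.  -2.5]
('p', False) 9.91 [15.51 -0.55  3.93] [-8.1 -1.4 -1. ]
('p', False) 10.16 [15.52 -0.54  3.94] [-6.8 -2.1 -1.2]
('p', False) 10.41 [15.48 -0.52  3.92] [-6.7 -1.9 -1.6]
```

View pics/s2.png

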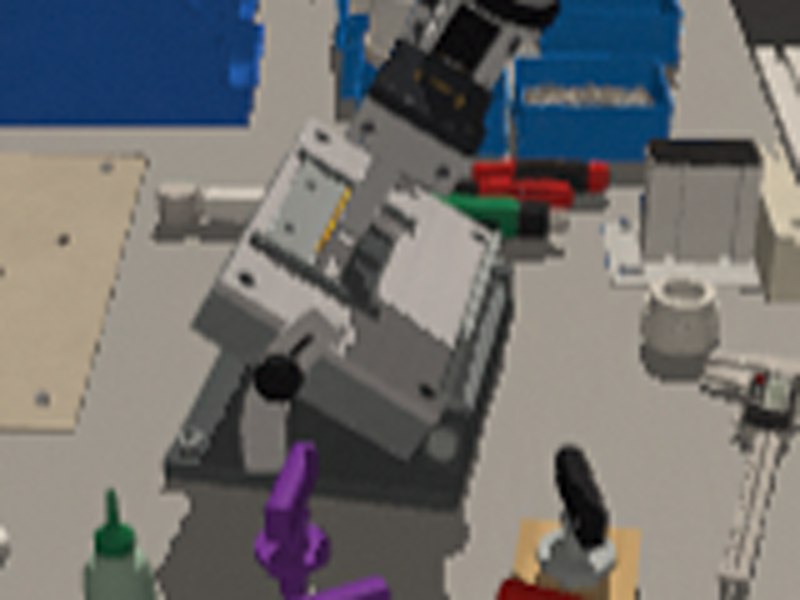

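View pics/t2.png

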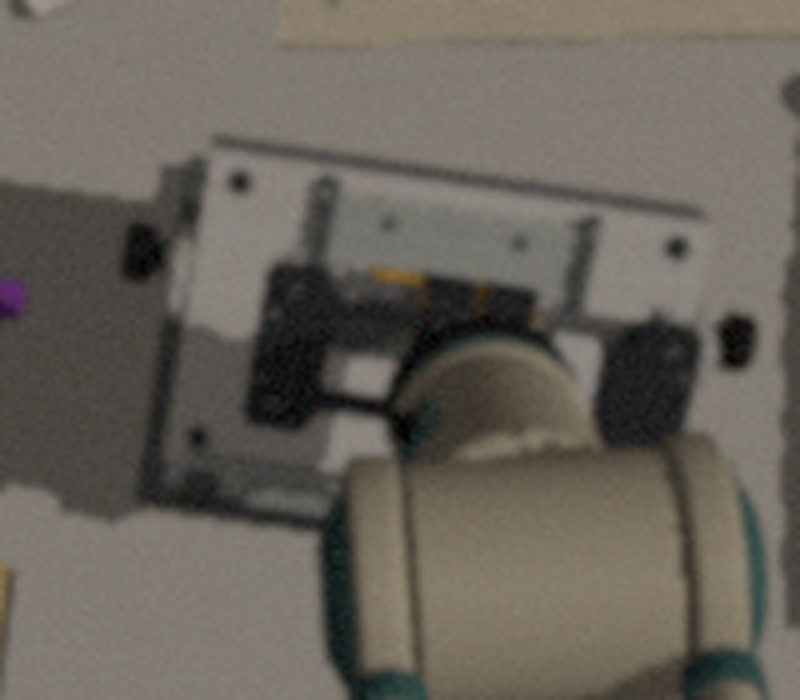

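Run:
```python
from h import *
s=telemetry.sense();print(s["gripper_width"],s["tool_rot"].round(3).tolist(),RP[1].round(3).tolist())
for d in(0,41,48):
  print(d,((proj("top",W(-15.75+d,35,13))[0]-[240,100])*5).round(0),((proj("side",W(-15.75+d,35,13))[0]-[170,110])*5).round(0),((proj("side",W(-15.75+d,-35,13))[0]-[170,110])*5).round(0))
  print("  holes", [((proj("top",W(0+d,y,3))[0]-[240,100])*5).round(0) for y in (30,-30)])
```

```text
0.5939154279108091 [[-0.868, 0.186, 0.461], [0.163, 0.982, -0.091], [-0.469, -0.004, -0.883]] [[-0.853, 0.184, 0.488], [0.16, 0.983, -0.091], [-0.497, -0.0, -0.868]]
0 [354. 365.] [382. 273.] [404. 222.]
  holes [array([370., 328.]), array([499., 348.])]
41 [370. 279.] [324. 237.] [349. 187.]
  holes [array([386., 242.]), array([517., 263.])]
48 [373. 264.] [315. 231.] [340. 181.]
  holes [array([389., 227.]), array([520., 248.])]
```

Run:
```python
from h import *
s=telemetry.sense();print(s["joints"].round(3),s["effort"].round(1),s["qvel"].round(3),s["contact_force"].round(1),s["torque"].round(2),round(s["time"],2))
print(kin.inverse_kinematics(s["tcp_pos"],s["tool_rot"]), kin.inverse_kinematics(W(19.5,0,4.5),RP[1]))
im=cams.camera("side");cv2.imwrite("pics/s3.png",cv2.resize(im[:,:,::-1],(800,600)))
```

```text
[-0.059  0.192  2.011 -0.144  0.459 -1.33 ] [  0.1 -35.1 -26.5  -0.3  -5.1  -0. ] [-0.002  0.002  0.002  0.001  0.002 -0.001] [-5.4 -0.1 -5.4] [ 0.1   1.5  -0.15] 10.51
[-0.05896227  0.19153972  2.0106888  -0.14356485  0.45851822 -1.33006143] [-0.05944491  0.18579093  2.02990019 -0.15538948  0.41374638 -1.31923346]
```

View pics/s3.png

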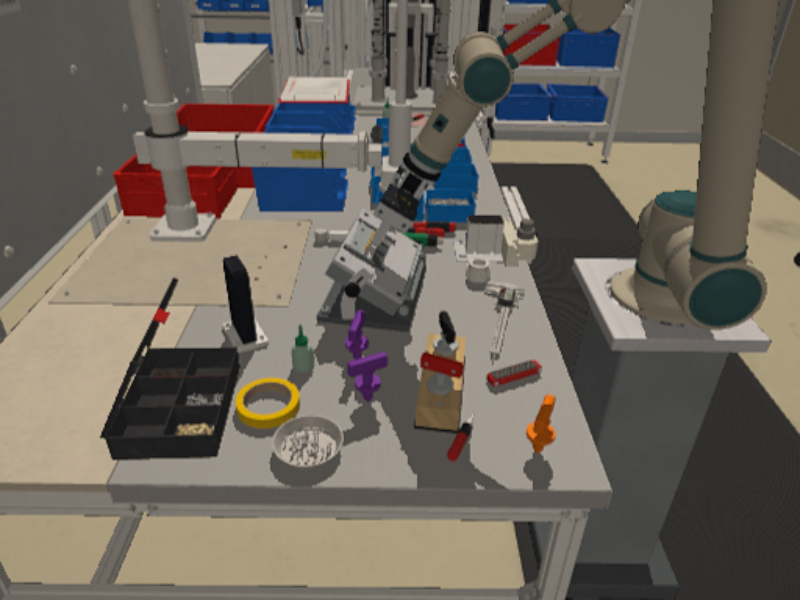

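Run:
```python
from h import *
def st(l):
    s=telemetry.sense();print(l,round(s["time"],2),(F.T@(s["tcp_pos"]-O)).round(2),(F.T@s["contact_force"]).round(1))
g=ctrl.move_linear(W(26,0,5),vel=30,guard=25);st(g)
ctrl.pause(.1);st("")
im=cams.camera("top");cv2.imwrite("pics/t3.png",cv2.resize(im[100:240,240:400,::-1],None,fx=5,fy=5,interpolation=cv2.INTER_CUBIC))
```

```text
False 10.93 [15.57 -0.6   4.01] [-13.3   0.6   3. ]
 11.03 [15.57 -0.59  3.99] [-14.    0.2   2.3]
```

View pics/t3.png

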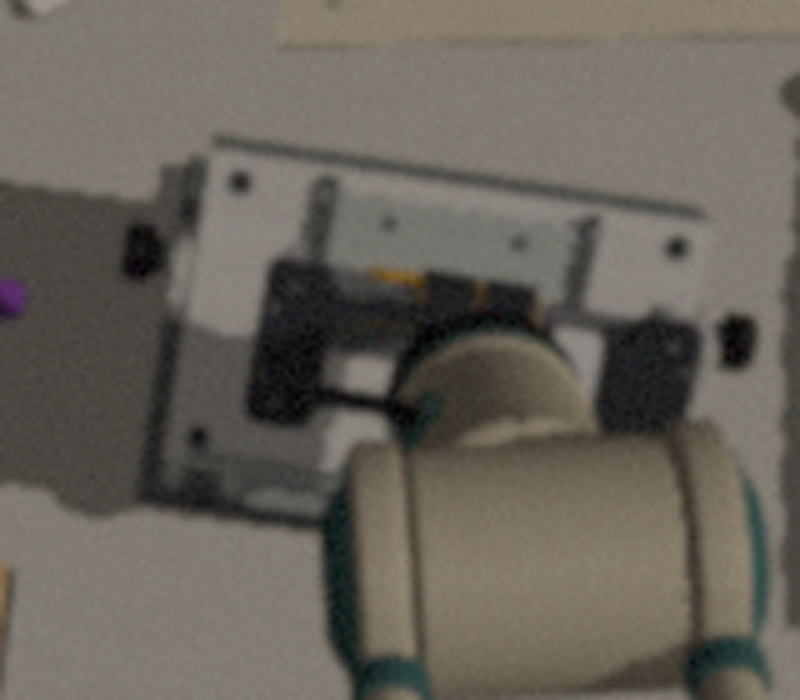

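Run:
```python
from h import *
a=np.load("pics/top0.npy").astype(int)
m=((a[...,0]>110)&(a[...,1]<70)&(a[...,2]<70)).astype(np.uint8); m[:195]=0;m[235:]=0;m[:,:160]=0;m[:,200:]=0
ys,xs=np.nonzero(m);print(len(xs),xs.mean(),ys.mean())
r=cv2.minAreaRect(np.column_stack([xs,ys]).astype(np.float32));b=cv2.boxPoints(r);print(r)
w=np.array([onz("top",p,104)[:2] for p in np.column_stack([xs,ys])]);u,s,v=np.linalg.svd(w-w.mean(0),full_matrices=False)
print(w.mean(0),v[0],np.degrees(np.arctan2(v[0,1],v[0,0])),[np.linalg.norm(onz("top",b[i],104)-onz("top",b[(i+1)%4],104)) for i in range(4)])
bs=np.load("pics/side0.npy").astype(int)
m=((bs[...,0]>110)&(bs[...,1]<70)&(bs[...,2]<70)).astype(np.uint8); m[:220]=0;m[245:]=0;m[:,:262]=0;m[:,302:]=0
ys2,xs2=np.nonzero(m);print(len(xs2),xs2.mean(),ys2.mean(),onz("side",(xs2.mean(),ys2.mean()),94), tri((xs.mean(),ys.mean()),(xs2.mean(),ys2.mean())))
```

```text
180 175.4111111111111 214.70555555555555
((175.4897003173828, 214.77320861816406), (7.005888938903809, 27.820484161376953), 23.962486267089844)
[493.36935243 360.59788245] [-0.91988603  0.39218579] 156.90942594880622 [np.float64(62.86089910268148), np.float64(16.147636526827288), np.float64(62.78526612709446), np.float64(15.979445221726202)]
101 282.94059405940595 229.86138613861385 [490.33127333 352.36547624  94.        ] (array([492.51634265, 361.26551816, 101.28217323]), np.float64(0.538894892670271))
```

Run:
```python
from h import *
def st(l):
    s=telemetry.sense();print(l,round(s["time"],2),s["tcp_pos"].round(1),s["contact_force"].round(1),s["gripper_width"])
ctrl.move_linear(W(8,0,5),vel=60)
ctrl.move_linear(W(0,0,110),vel=200);st("up")
RG=toolR(np.array([.392,.920,0]),np.array([0,0,-1.]))
ctrl.move_pose([493,361,190],RG);st("hover")
ctrl.move_gripper(45)
for n in("side","top"):
    im=cams.camera(n);np.save(f"pics/{n}4.npy",im)
    r0,c0,h,w=(110,250,110,150) if n=="top" else (110,170,110,150)
    cv2.imwrite(f"pics/{n}4.png",cv2.resize(im[r0:r0+h,c0:c0+w,::-1],None,fx=5,fy=5,interpolation=cv2.INTER_CUBIC))
st("")
```

```text
up 12.2 [542.8  21.5 197.6] [ 0.1 -0.1  0.5] 0.2065822627636302
hover 13.48 [493.2 359.9 189.4] [0.2 0.5 0.2] 0.6233707412933583
 14.42 [493.  361.1 190. ] [-0.7  0.5 -0.2] 44.95915209910501
```

View pics/top4.png

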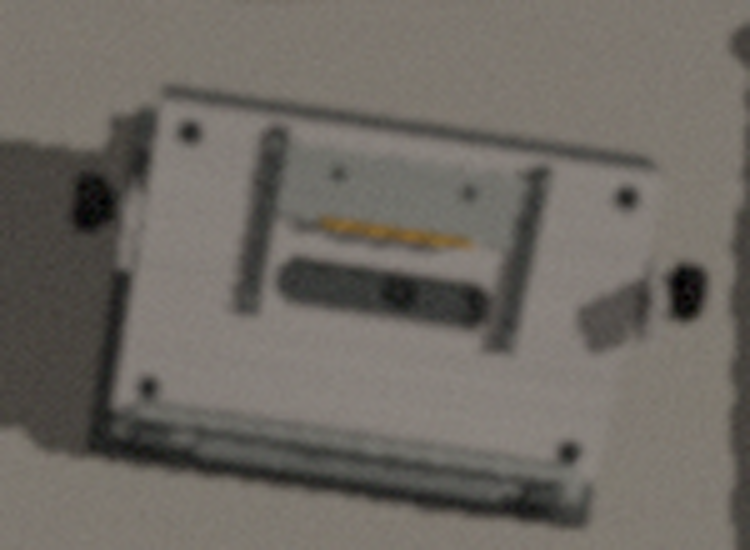

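View pics/side4.png

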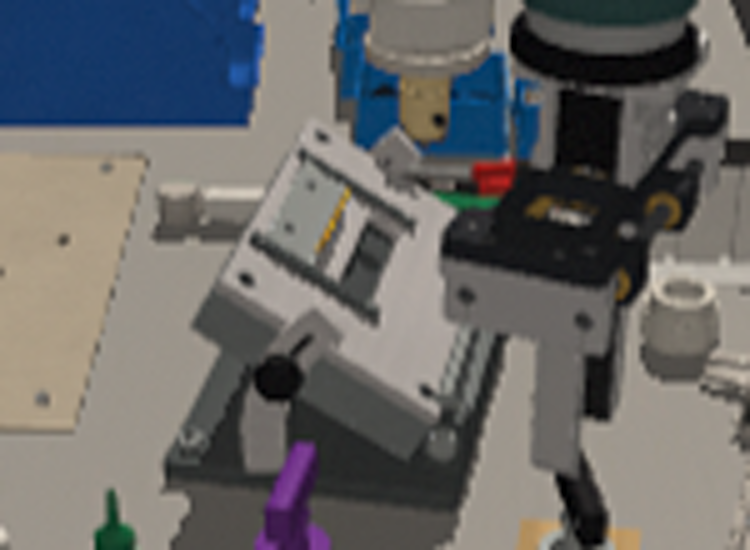

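Run:
```python
from h import *
for x in(-8,-4,0,4): print(x,((proj("top",W(x,0,0))[0]-[250,110])*5).round(0),((proj("side",W(x,0,0))[0]-[170,110])*5).round(0))
for y in(-50,50): print(y,((proj("top",W(-4,y,0))[0]-[250,110])*5).round(0),((proj("side",W(-4,y,0))[0]-[170,110])*5).round(0))
# enlarge slot region
for n,(r0,c0,h,w) in dict(top=(150,295,40,65),side=(140,225,40,50)).items():
    im=np.load(f"pics/{n}4.npy");cv2.imwrite(f"pics/z_{n}.png",cv2.convertScaleAbs(cv2.resize(im[r0:r0+h,c0:c0+w,::-1],None,fx=12,fy=12,interpolation=cv2.INTER_CUBIC),alpha=1.4))
```

```text
-8 [381. 303.] [372. 255.]
-4 [383. 295.] [367. 252.]
0 [384. 286.] [362. 249.]
4 [386. 278.] [356. 245.]
-50 [490. 312.] [383. 216.]
50 [276. 278.] [350. 290.]
```

View pics/z_top.png

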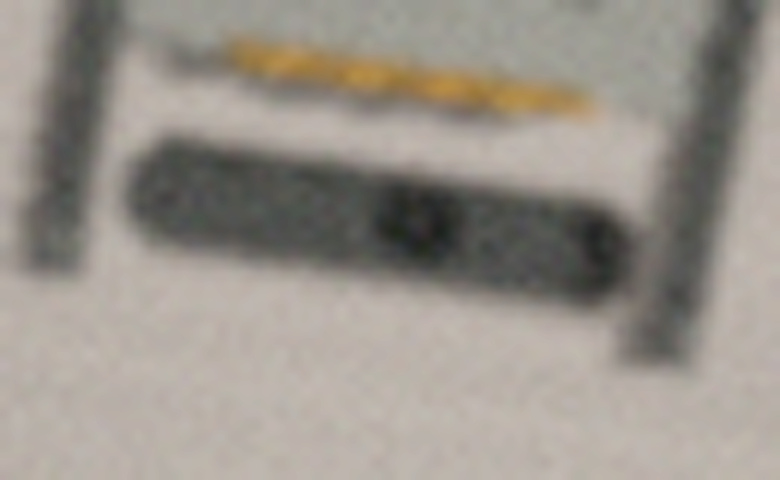

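View pics/z_side.png

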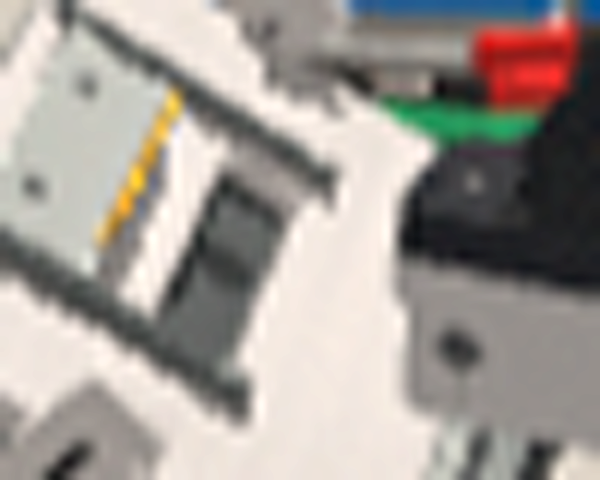

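Run:
```python
from h import *
def st(l):
    s=telemetry.sense();print(l,round(s["time"],2),s["tcp_pos"].round(1),s["contact_force"].round(1),round(float(s["gripper_width"]),1))
print(ctrl.move_linear([493,361,82],vel=110,guard=8));st("down")
ctrl.move_gripper(5);st("grip")
ctrl.move_linear([493,361,110],vel=60);st("lift")
im=cams.camera("side");cv2.imwrite("pics/s5.png",cv2.resize(im[130:290,200:360,::-1],None,fx=3.7,fy=3.7,interpolation=cv2.INTER_CUBIC))
```

```text
False
down 15.55 [493.6 361.3  82.7] [0.3 1.  0.6] 45.1
grip 16.12 [493.2 361.2  82.3] [0.3 0.5 1.3] 14.9
lift 16.74 [492.9 360.8 110.2] [-0.   0.  -2.7] 14.9
```

View pics/s5.png

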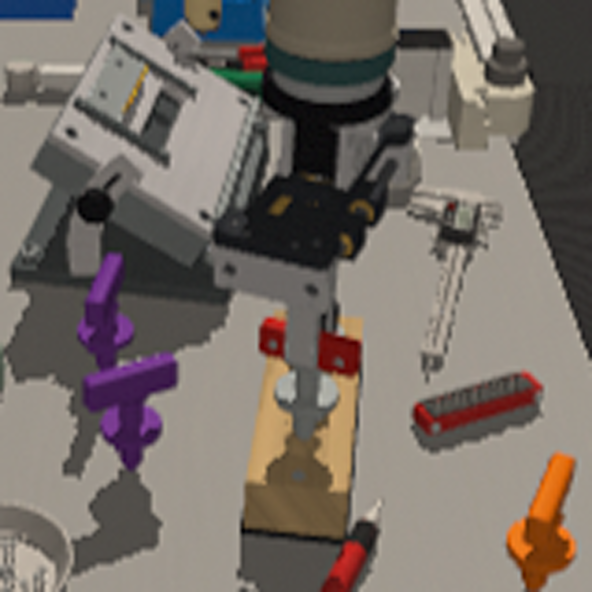

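The red pin is gripped at its centre (14.9 mm wide, about 2.5 N of weight) and hangs upright at (305,400) in the crop. The black pin hasn't moved. Next I move to the slot and probe its walls.

```bash
cat >> h.py <<'E'
TIP=64.3
def V(x,y,z): return W(x,y,z+TIP)   # tcp target for a tip position in slot frame
def tip():
    s=telemetry.sense(); return F.T@(s["tcp_pos"]+s["tool_rot"][:,2]*TIP-O)
def st(l):
    s=telemetry.sense();print(l,round(s["time"],2),"tip",tip().round(2),"f",(F.T@s["contact_force"]).round(1),round(float(s["gripper_width"]),1))
E
python3 - <<'E'
from h import *
ctrl.move_linear([493,361,235],vel=250)
ctrl.move_pose(V(-3.5,12,80),RI[1]);st("hover")
ctrl.move_linear(V(-3.5,12,6),vel=120);st("above")
print(ctrl.move_linear(V(-3.5,12,-13),vel=25,guard=3.5));st("floor")
E
```

```text
hover 18.67 tip [-3.53 12.49 79.57] f [-1.4  1.  -2.5] 14.7
above 19.43 tip [-3.02 12.42  6.07] f [-1.1 -0.6 -2.3] 14.8
True
floor 20.01 tip [-3.44 11.97 -7.95] f [ 0.4 -0.3  2.8] 14.5
```

Run:
```python
from h import *
ctrl.move_linear(V(-3.5,12,-5),vel=40);st("up")
print(ctrl.move_linear(V(-14,12,-5),vel=22,guard=3));st("-x")
a=tip()[0]
ctrl.move_linear(V(a+5,12,-5),vel=50);st("back")
print(ctrl.move_linear(V(a+22,12,-5),vel=22,guard=3));st("+x")
b=tip()[0];print(a,b,(a+b)/2)
ctrl.move_linear(V((a+b)/2,12,-5),vel=40);st("mid")
```

```text
up 20.27 tip [-4.03 11.9  -5.11] f [-0.5  0.1 -2.5] 14.8
True
-x 20.73 tip [-12.23  12.14  -4.99] f [ 1.4 -0.7 -0. ] 14.7
back 21.02 tip [-8.4  11.73 -5.31] f [-3.  -0.9 -1.8] 14.6
True
+x 21.53 tip [-1.56 11.35 -5.78] f [-1.2  0.6 -1.2] 14.8
-12.229021403996297 -1.5648401462102917 -6.896930775103295
mid 21.81 tip [-8.99 11.78 -5.16] f [-1.   0.2 -2.2] 14.5
```

```bash
sed -i 's/+2.8\*F\[:,2\]/+2.8*F[:,2]-6.9*F[:,0]/' h.py
python3 - <<'E'
from h import *
ctrl.move_linear(V(0,11,-5),vel=20);st("mid");ctrl.pause(.15);st("mid")
print(ctrl.move_linear(V(0,11,-13),vel=25,guard=3));st("floor")
z0=-8.0
for y in np.arange(8,-34,-3.0):
    ctrl.move_linear(V(0,y,z0-2.5),vel=25);st(y)
    if tip()[2]<z0-1.5: break
E
```

```text
mid 22.06 tip [-0.86 10.78 -5.04] f [-1.4 -0.1 -2.2] 14.9
mid 22.21 tip [-0.78 10.82 -5.02] f [-0.7  0.5 -1.6] 15.1
True
floor 22.46 tip [-0.36 10.94 -8.08] f [ 0.5 -0.4  3.8] 14.9
8.0 22.76 tip [ 0.15  8.44 -8.78] f [-2.4  1.7 16.5] 14.5
5.0 23.02 tip [-0.06  5.63 -9.09] f [-3.6  2.  15.2] 14.8
2.0 23.29 tip [-0.09  2.66 -9.41] f [-1.6  2.3 10.2] 14.6
-1.0 23.56 tip [-0.12 -0.31 -9.69] f [-2.1  2.1  7.6] 14.9
```

Run:
```python
from h import *
z=tip()[2]
for y in np.arange(-3,-34,-2.0):
    ctrl.move_linear(V(0,y,z-1.5),vel=20);st(y)
    zn=tip()[2]
    if zn<z-1.2: break
    z=min(z,zn)
ctrl.pause(.1);st("")
```

```text
-3.0 23.82 tip [ -0.06  -2.47 -10.19] f [-2.2  1.5 10.5] 15.1
-5.0 24.07 tip [ -0.07  -4.52 -10.65] f [-1.2  1.5 10. ] 14.7
-7.0 24.32 tip [ -0.07  -6.57 -11.14] f [-2.2  1.2  9.9] 15.2
-9.0 24.57 tip [ -0.11  -8.59 -11.67] f [-1.4  1.4  9.2] 15.2
-11.0 24.82 tip [ -0.15 -10.65 -12.27] f [-1.8  1.1  9.5] 14.8
-13.0 25.07 tip [ -0.15 -12.7  -12.89] f [-2.   1.   9.2] 14.6
-15.0 25.33 tip [ -0.12 -14.76 -13.55] f [-1.7  1.7  8.7] 15.0
-17.0 25.59 tip [ -0.18 -16.81 -14.27] f [-2.8  0.8  7.5] 14.4
-19.0 25.85 tip [ -0.21 -18.84 -15.04] f [-1.4  0.6  6.7] 14.9
-21.0 26.11 tip [ -0.22 -20.86 -15.84] f [-1.5  0.5  7.5] 14.8
-23.0 26.37 tip [ -0.23 -22.87 -16.68] f [-1.9 -0.1  6.1] 14.6
-25.0 26.62 tip [ -0.26 -24.95 -17.62] f [-1.   0.2  7.8] 14.7
-27.0 26.88 tip [ -0.31 -27.04 -18.64] f [-0.9  0.6  6.3] 14.7
-29.0 27.14 tip [ -0.31 -29.12 -19.73] f [-0.5  0.6  6. ] 15.1
-31.0 27.41 tip [ -0.38 -31.17 -20.87] f [-1.3  0.2  6.7] 14.8
-33.0 27.68 tip [ -0.39 -33.2  -22.09] f [-0.9 -0.1  5.8] 14.7
 27.77 tip [ -0.43 -33.21 -22.1 ] f [-0.5 -0.2  6.5] 14.6
```

Run:
```python
from h import *
im=cams.camera("side");cv2.imwrite("pics/s6.png",cv2.resize(im[90:210,170:330,::-1],None,fx=5,fy=5,interpolation=cv2.INTER_CUBIC))
```

```text
(no output)
```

View pics/s6.png

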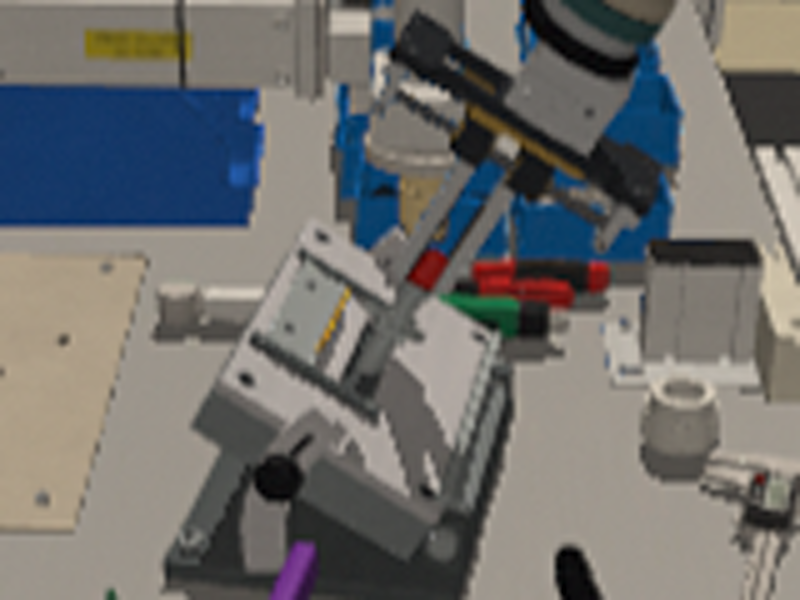

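The pin swung about 36° in the pads while its tip stuck at about y = +11, so no hole has been found yet. I'll straighten the pin against the slot's end wall.

Run:
```python
from h import *
ctrl.move_linear(V(0,-33,-19),vel=40);st("lift")
print(ctrl.move_linear(V(0,8,-19),vel=45,guard=3));st("wall")
y1=tip()[1]
r=75;th0=0.63
yt0=y1+r*np.sin(th0); print("yt",yt0)
for f in np.linspace(0,1,7)[1:]:
    th=th0*(1-f); yt=yt0+(44.5-yt0)*f
    g=ctrl.move_linear(V(0,yt-r*np.sin(th),-5-r*(1-np.cos(th))),vel=45,guard=25);st((round(th,2),g))
    if g: break
im=cams.camera("side");cv2.imwrite("pics/s7.png",cv2.resize(im[90:210,170:330,::-1],None,fx=5,fy=5,interpolation=cv2.INTER_CUBIC))
im=cams.camera("top");cv2.imwrite("pics/t7.png",cv2.resize(im[100:240,240:400,::-1],None,fx=5,fy=5,interpolation=cv2.INTER_CUBIC))
```

```text
lift 28.07 tip [ -1.79 -33.33 -19.28] f [-1.4  0.6 -1. ] 14.8
True
wall 28.88 tip [ -2.79   4.65 -19.44] f [-0.3 -1.9 -1.3] 14.9
yt 48.83636836916471
(np.float64(0.52), False) 29.2 tip [ -2.34   9.98 -15.1 ] f [-1.7 -3.8 -0.4] 15.0
(np.float64(0.42), False) 29.51 tip [ -2.26  16.47 -11.58] f [-1.6 -3.9 -0.7] 14.7
(np.float64(0.32), False) 29.82 tip [-2.11 23.07 -8.77] f [-2.5 -3.9 -1.4] 14.7
(np.float64(0.21), False) 30.12 tip [-2.01 29.93 -6.7 ] f [-2.7 -5.  -0.5] 14.6
(np.float64(0.11), False) 30.43 tip [-1.86 37.07 -5.38] f [-2.4 -3.5  1.2] 14.9
(np.float64(0.0), False) 30.74 tip [-1.66 44.24 -4.87] f [-3.7 -3.8  1.3] 15.1
```

View pics/s7.png

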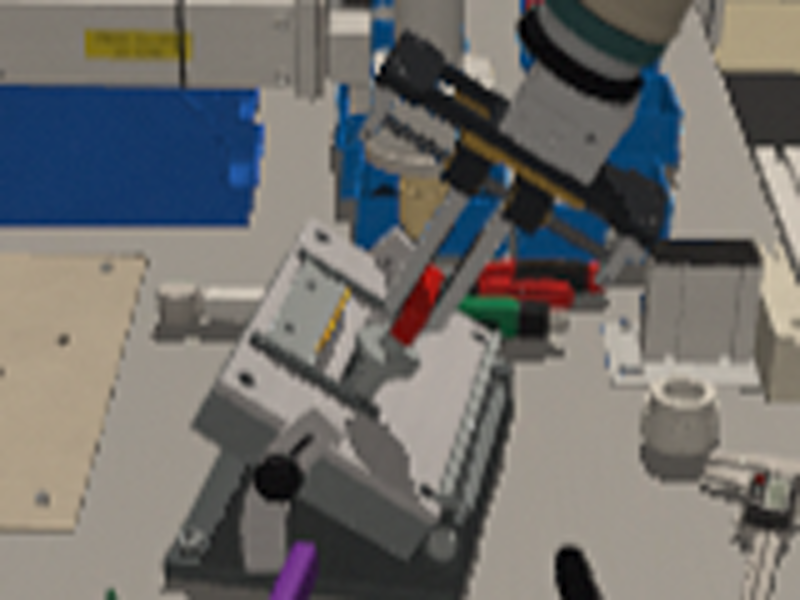

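View pics/t7.png

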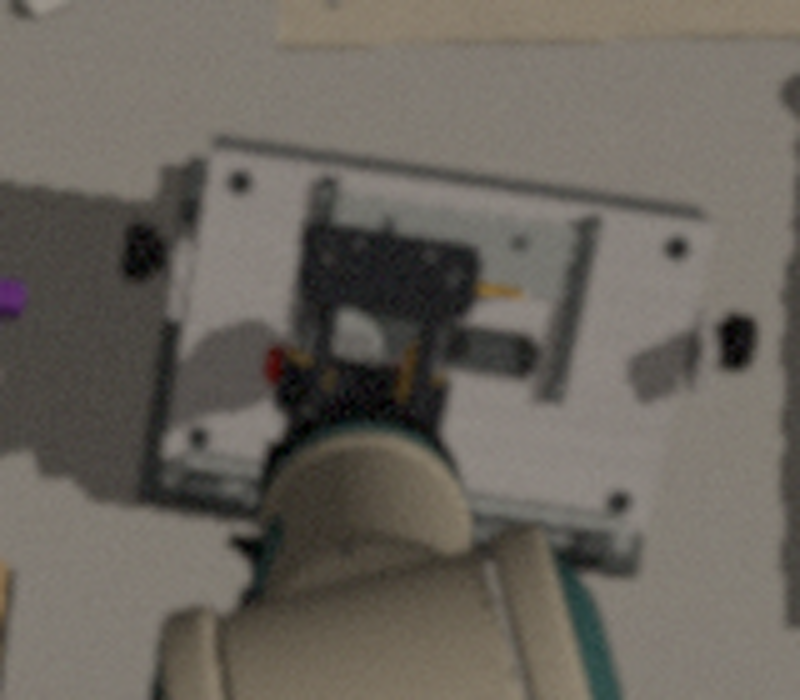

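Run:
```python
from h import *
px=np.array([295+418/12,150+222/12])-.5
r=least_squares(lambda q:proj("top",W(q[0],q[1],-8))[0]-px,[0,-8]).x
e=[least_squares(lambda q:proj("top",W(q[0],q[1],0))[0]-(np.array([295,150])+np.array(p)/12-.5),[0,0]).x for p in((125,192),(632,250))]
print("hole",r,"ends",e); ye=r[1]-(e[0][1]+e[1][1])/2*0
ctrl.move_linear(V(0.8,42,-4.5),vel=40)
ctrl.move_linear(V(0.8,ye+9,-5),vel=70);ctrl.pause(.1);st("hov")
zf=None
for y in ye+9-np.arange(0,28,3.0):
    ctrl.move_linear(V(0.8,y,(zf or -8)+.8),vel=30)
    g=ctrl.move_linear(V(0.8,y,(zf or -8)-7),vel=22,guard=3);z=tip()[2];st((round(y,1),g))
    if zf is None: zf=z
    if not g or z<zf-2.5: break
```

```text
hole [ 4.10758231 -6.86922804] ends [array([ 3.00639545, 50.58172209]), array([  7.25124205, -47.24544554])]
hov 31.91 tip [-0.4   2.28 -4.97] f [-0.4  0.2 -1.9] 14.8
(np.float64(2.1), True) 32.45 tip [ -0.35   2.01 -11.4 ] f [0.4 0.7 3.3] 15.1
(np.float64(-0.9), True) 32.93 tip [ -1.57  -1.39 -11.57] f [ 0.1 -0.9  4.7] 14.7
(np.float64(-3.9), True) 33.42 tip [ -1.99  -4.44 -11.92] f [ 0.4 -0.1  4. ] 14.7
(np.float64(-6.9), True) 34.02 tip [ -1.28  -7.73 -16.49] f [ 2.1 -1.3 -2.1] 14.8
```

Run:
```python
from h import *
zc=-16.5;x,y=0.8,-6.9
for i in range(3):
    g=ctrl.move_linear(V(x,y,zc-3.5),vel=25,guard=14);st((i,g,round(zc-3.5,1)))
    zc=tip()[2]
    if g:break
im=cams.camera("side");cv2.imwrite("pics/s8.png",cv2.resize(im[90:210,170:330,::-1],None,fx=5,fy=5,interpolation=cv2.INTER_CUBIC))
```

```text
(0, False, -20.0) 34.34 tip [ 2.000e-02 -8.180e+00 -2.019e+01] f [ 3.3 -4.8 -3.4] 14.9
(1, False, np.float64(-23.7)) 34.64 tip [  0.04  -8.32 -23.9 ] f [ 2.9 -5.8 -2.2] 14.3
(2, False, np.float64(-27.4)) 34.94 tip [  0.04  -8.31 -27.6 ] f [ 2.8 -5.6 -2.3] 15.0
```

View pics/s8.png

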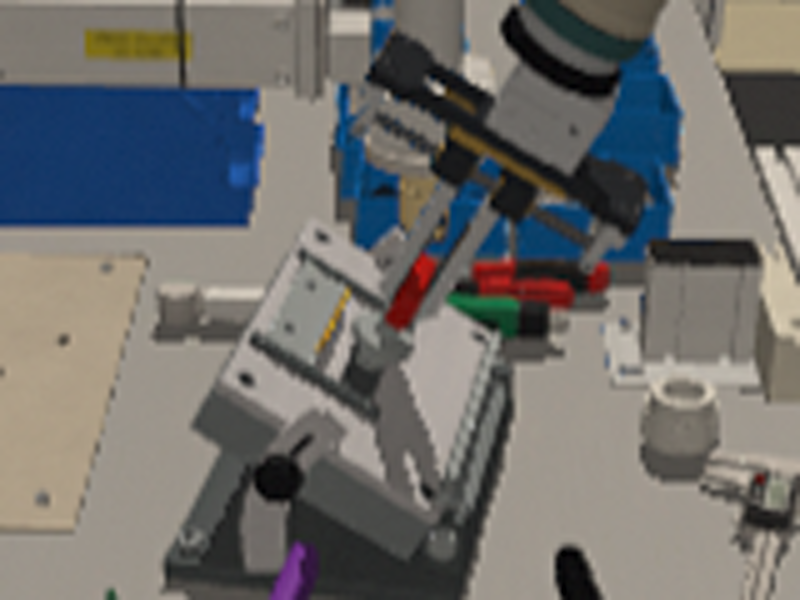

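Run:
```python
from h import *
x,y=1.6,-9.2
zc=tip()[2]
for zt in (-29.5,-32,-34.5,-37,-38.5):
    g=ctrl.move_linear(V(x,y,zt),vel=25,guard=18);st((zt,g))
    if g:break
im=cams.camera("side");cv2.imwrite("pics/s9.png",cv2.resize(im[90:210,170:330,::-1],None,fx=5,fy=5,interpolation=cv2.INTER_CUBIC))
```

```text
(-29.5, False) 35.27 tip [ -0.3   -9.58 -29.75] f [ 2.8 -1.6 -2.7] 14.8
(-32, False) 35.52 tip [ -0.3   -9.39 -32.15] f [ 2.6 -0.8 -3.6] 14.7
(-34.5, False) 35.77 tip [ -0.34  -9.45 -34.59] f [ 3.   0.5 -4.2] 14.7
(-37, False) 36.02 tip [ -0.7   -9.48 -35.91] f [ 0.6 -0.4  9.2] 15.1
(-38.5, False) 36.27 tip [ -1.05  -9.4  -36.23] f [-1.9  0.3 22.1] 14.8
```

View pics/s9.png

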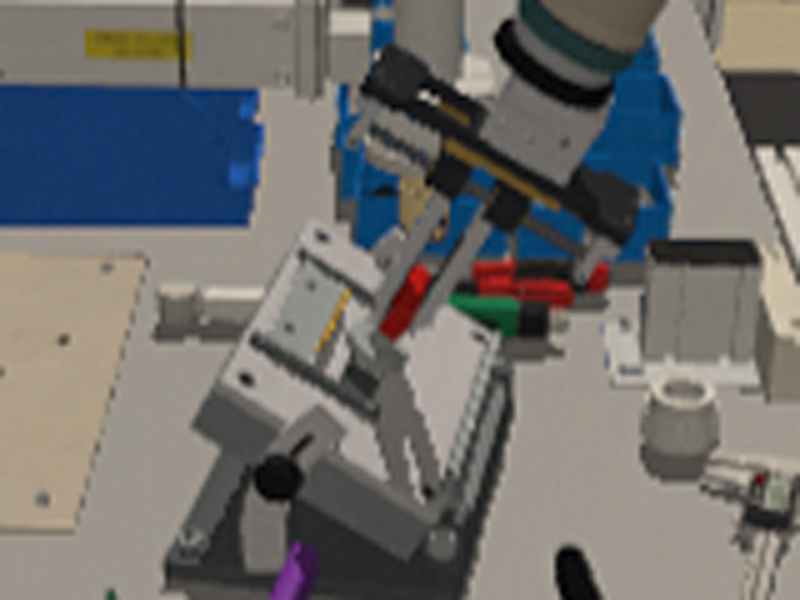

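Run:
```python
from h import *
ctrl.move_linear(V(0.8,-9.3,-36.3),vel=20);st("relax")
ctrl.move_gripper(40);st("open")
ctrl.move_linear(V(0.8,-9.3,35),vel=100);st("up")
for n in("side","top"):
    im=cams.camera(n);np.save(f"pics/{n}10.npy",im)
    r0,c0,h,w=(110,250,110,150) if n=="top" else (110,170,110,150)
    cv2.imwrite(f"pics/{n}10.png",cv2.resize(im[r0:r0+h,c0:c0+w,::-1],None,fx=5,fy=5,interpolation=cv2.INTER_CUBIC))
```

```text
relax 36.58 tip [ -0.99  -9.58 -35.96] f [2.2 1.4 6. ] 15.3
open 37.17 tip [ -1.92  -9.8  -36.39] f [-0.6 -0.5 -0.4] 39.9
up 38.04 tip [-2.06 -9.78 34.8 ] f [-0.3 -1.1  0.4] 40.1
```

View pics/side10.png

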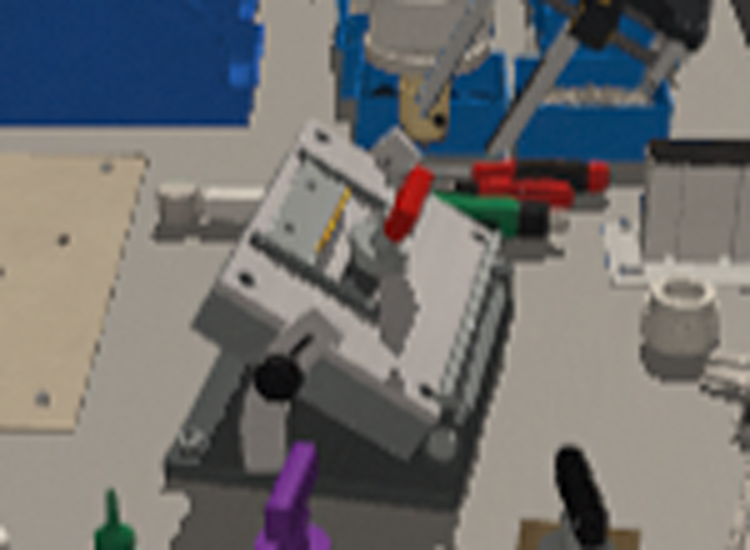

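View pics/top10.png

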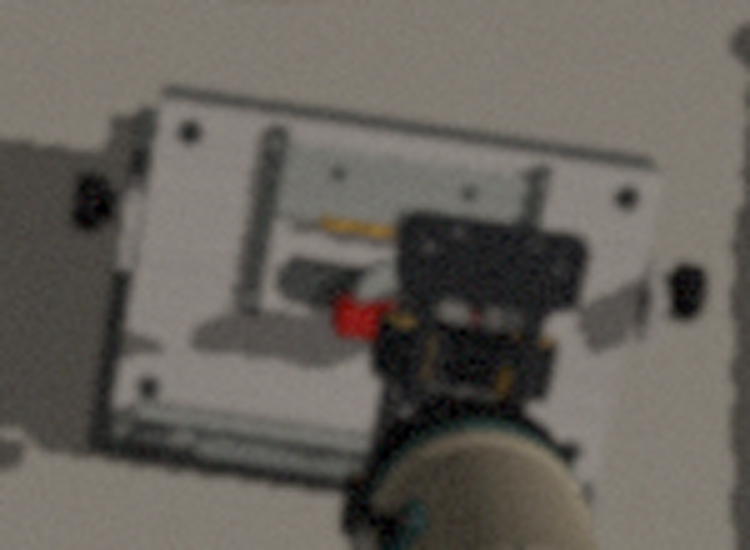

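Run:
```python
from h import *
def s2(l):
    s=telemetry.sense();print(l,round(s["time"],2),(F.T@(s["tcp_pos"]-O)).round(2),(F.T@s["contact_force"]).round(1))
ctrl.move_gripper(0)
ctrl.move_linear(W(0.5,-9,60),vel=100);s2("near")
print(ctrl.move_linear(W(0.5,-9,46),vel=20,guard=4));s2("touch")
print(ctrl.move_linear(W(0.5,-9,48),vel=20,guard=22));s2("press")
ctrl.move_linear(W(0.5,-9,100),vel=150);s2("up")
ctrl.move_pose([360,0,330],RI[1]);s2("away")
for n in("side","top"):
    im=cams.camera(n);np.save(f"pics/{n}11.npy",im)
    r0,c0,h,w=(110,250,110,150) if n=="top" else (110,170,110,150)
    cv2.imwrite(f"pics/{n}11.png",cv2.resize(im[r0:r0+h,c0:c0+w,::-1],None,fx=5,fy=5,interpolation=cv2.INTER_CUBIC))
```

```text
near 39.42 [ 0.41 -9.05 59.86] [ 0.1 -0.6  0.1]
True
touch 39.88 [ 1.06 -8.93 53.41] [ 0.5 -0.   5.2]
True
press 40.09 [ 1.08 -8.94 53.38] [ 0.3 -0.2  7.2]
up 40.56 [  0.62  -8.97 100.01] [-0.5 -0.1  0.2]
away 41.48 [-79.47 -54.88 311.08] [0.9 0.4 1.1]
```

View pics/side11.png

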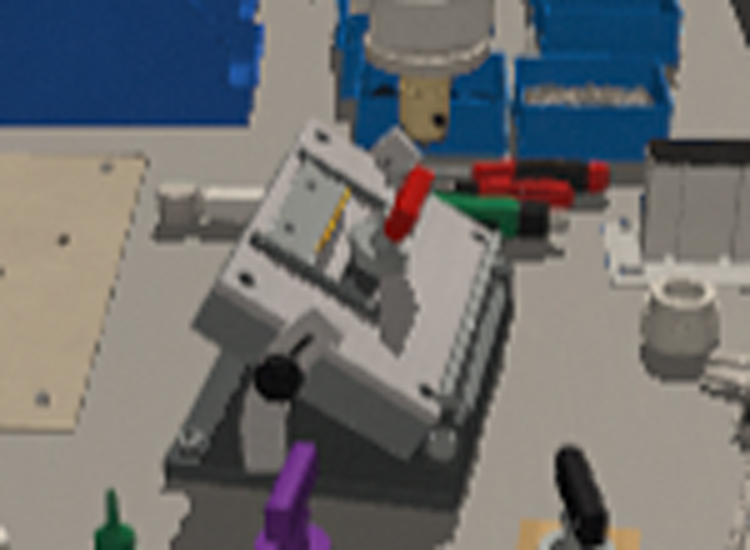

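View pics/top11.png

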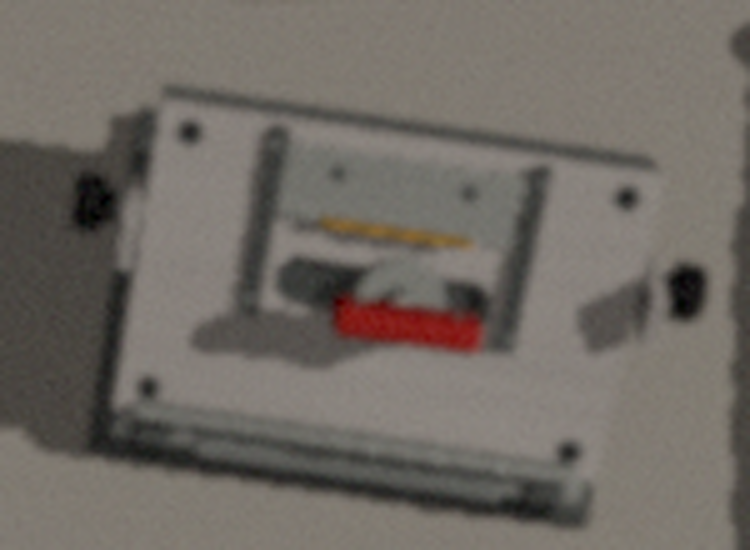

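Run:
```python
from h import *
def s2(l):
    s=telemetry.sense();print(l,round(s["time"],2),(F.T@(s["tcp_pos"]-O)).round(2),(F.T@s["contact_force"]).round(1))
ctrl.move_pose(W(0.5,12,85),RI[1])
for y in(12,-30):
    ctrl.move_linear(W(0.5,y,58),vel=120)
    ctrl.move_linear(W(0.5,y,47),vel=20,guard=6);s2(y)
    ctrl.move_linear(W(0.5,y,60),vel=80)
ctrl.move_linear(W(0.5,-20,100),vel=150)
ctrl.move_pose([360,0,330],RI[1]);s2("away")
for n in("side","top"):
    im=cams.camera(n)
    cv2.imwrite(f"pics/{n}12.png",cv2.resize(im[:,:,::-1],(800,600)))
```

```text
12 43.33 [ 1.32 12.36 53.36] [ 0.2 -0.8  6.2]
-30 44.44 [  0.83 -29.77  53.22] [ 0.3 -1.3  5.8]
away 46.03 [-79.57 -54.94 311.05] [-0.8  0.6  0.4]
```

View pics/top12.png

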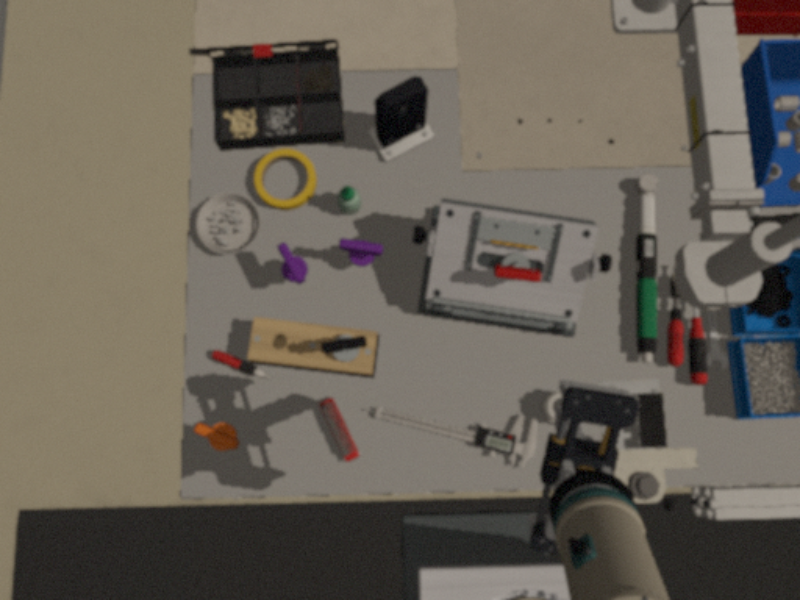

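View pics/side12.png

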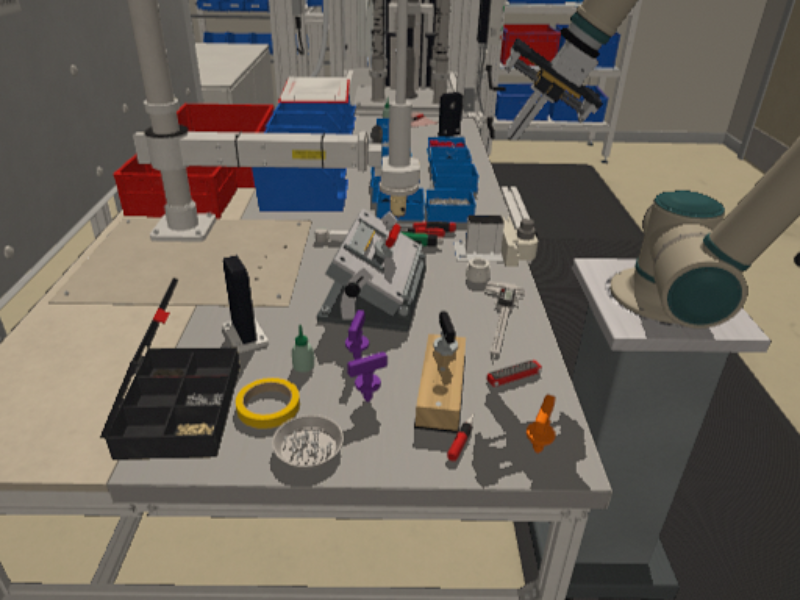

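The final pictures show the red handle level and in line with the slot (top picture, 518,272). The cover tab is up-slope of it (512,245), the black pin is still in the rack (345,345), and everything else is where it was. Handing in.

Run:
```python
from h import *
ctrl.job_done();print(telemetry.sense()["time"])
```

```text
the job is handed in; nothing more can be done
the job is handed in; nothing more can be done
```

The job is done and handed in at about 46 s. The dust cover is pushed up clear of the slot, and the red-handled pin is seated in the blind hole and let go.

**Steps**
- **Cover:** I pushed it up by its tab until it stood firm against a steady 14 N, which I took to be its stop.
- **First slide:** The pin's tip stuck on the slot floor, and the pin swung about 36° in the grip. I straightened it against the slot's end wall.
- **Finding the hole:** I lowered the tip onto the floor every 3 mm along the slot instead of one continuous slide. It dropped in at about y = −8 mm, close to where the top picture showed the hole. I then pressed it home with 22 N.

**Last checks**
- **Seating:** The handle's top measured 53.4, 53.4 and 53.2 mm above the face at its middle and two ends, against 53 mm expected. The collar is therefore flush and level to within measuring error, and the key is in the slot.
- **Surroundings:** The final pictures show the handle in line with the slot, the black pin still in the rack and the other things undisturbed.

**Disagreement:** The pictures showed only about 42–44 mm of cover travel, not 48. The slot's position, found by touch, suggests the cover started about 5 mm open, which would explain the difference. Either way it is past the 40 mm the collar needs.

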